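Take the code scanner from its cradle and hold it over the wide jar's label

ROBOT

A 6-joint arm with a two-finger parallel gripper is mounted at the origin on the work surface. World frame = base frame: x ahead of the robot, y to its left, z up, the work surface at z = 0. Lengths are in mm, angles in rad, forces in N, time in s.
With the tool pointing down it reaches from about 350 to 775 mm from the base axis. Payload 7.3 kg.
Tool frame: the origin (TCP) lies on the front face of the gripper's body, between the roots of the fingers; the fingertips stand 66 mm ahead of it and the grasp point (between the pads) lies 47 mm ahead of it (bot.tcp_to_grasp is the z of the grasp point in the tool frame, in mm); z points along the fingers, y is the direction in which the jaws open and shut (so a half turn about z gives the same grasp; the last joint's range is limited). The gripper opens to 92 mm and grips with 3 to 60 N. Pads are 19 mm wide; open, the fingers measure 130 mm over their backs; the gripper's body (75 mm by 190 mm) begins 47 mm behind the grasp point.
Start: joints at [-1.296, 0.342, 1.524, -0, 1.275, -0.146], TCP at [214.48, -479.205, 292.241] pointing down, gripper open.
Joint ranges: [-2.53, 2.53], [-0.77, 2.02], [0.04, 2.7], [-1, 4.14], [0.28, 2.66], [-3.11, 3.11]. Speed limits (rad/s): [2.57, 2.57, 3.14, 3.14, 3.14, 3.14].

INTERFACE

Orientations are given as [roll, pitch, yaw] about the fixed x, y, z axes, in that order (R = Rz(yaw) Ry(pitch) Rx(roll)).
In Python, from plant import bot gives the robot as it stands.
- The arm moves only by the tool carry_out, never from a script. Its argument "deltas" is a list that holds one entry, the list of rows, each a list of 4 numbers: the shift along the tool's x, y, z in mm, then the turn about the tool's z in units of 5 degrees (1.0 is 5 degrees). A call has 1 to 20 rows; each row is the pose to reach, as a shift and turn from the pose commanded when the call began, along the tool's axes at that moment; what a row does not reach only later rows make up. A row lasts 1/10 s, in which the tool goes at most 50 mm and 8.59 degrees, less where a joint would pass 70% of its speed; a pose out of reach is approached as far as the arm can. A call with a gripper value outside its range is refused whole. "fingers" is the finger opening in mm, from 0 to 91.8, set as the call begins (left out, the last holds). The fingers move at their own pace and stop on an object; the grip force is fixed at half the most. Time passes only in rows, so rows that repeat a pose let the fingers close. It gives the time, the measured TCP pose, the force and the opening at its end, in the units of the state.
- bot.get_obs(): the state, without advancing time (a new reading comes with each control period).
- bot.capture(name): name is "side" or "top" or "wrist"; returns (picture, depth): 480x640x3 uint8, blue, green, red; 480x640 float32, mm along the optical axis (not along the pixel's ray), 0 where there is no reading.
- bot.camera_model(name): a dict with "K" (3x3 intrinsics, pixels), "distortion" ([k1, k2, p1, p2, k3] as OpenCV has them; the pictures are not rectified), "camera_from_world" (4x4, takes a point from world to camera coordinates). Camera axes: x right, y down, z forward; pixel columns grow to the right and rows downward; lengths in mm; the calibration is good to about 2 mm. A picture is of the moment at which its call begins: read the wrist's pose just before it. camera_model takes no time and is no camera call; for the wrist camera it gives the pose at the moment of the call.
- bot.close_job(): hands the job in, once; it reports no verdict.
The state is a dict: "time": time; "joint_positions": joint angles; "dq": joint speeds; "tau": joint torques, N m; "tool_pos": TCP position; "tcp_rot": TCP orientation; "contact_force": force on the tool from outside, world axes, zero at the start; "moment": the same for the moment, N m; "grip_width": finger opening in mm.
Only numpy, scipy, OpenCV 4.12 (cv2) and the standard library are available. Lean on these libraries where they do the work, as an engineer would, in place of code of your own. Each camera call takes 0.05 s, during which the arm holds its last target. There are 200 camera calls.

TASK

Book in the sample in the wide, low jar: draw the cordless code scanner out of its leaning charging cradle, turn it until its window looks straight down, and hold it with the window about 10 cm above the label on that jar's cap, aimed squarely at the middle of the label. Finish while still holding the scanner there, steady and in the air; do not touch the jars or anything else with it, and leave everything else on the bench where it stands.

Things in the scene. Friction and masses are not known exactly. Their poses are not given: they have to be found in the camera images.
- scanner: Loose cordless pistol-grip code scanner, about 0.14-0.28 kg. Black handle 36 (x) x 32 (y) mm, 106 mm long; origin at the middle of its foot end, z up the handle to the head, -x the side the window looks to, y across. A 12 mm trigger on the -x side below the head. In the cradle the handle leans 30 degrees, head towards the robot, its lowest 50 mm in the pocket.
- scanner_head (a point): Centre of the grey head, (-14, 0, 121) mm in the scanner's frame. x: along the line of sight, out of the window; y: across; z: out of the head's top. Grip across the flat sides: 50 mm wide, 42 high, from 46 mm behind to 32 ahead of here; then a nose 64 wide, 50 high to 56 ahead; end cap to 61 behind. In the cradle x points to the robot and 22 degrees below level, 98 from the way down the handle.
- scanner_window (a point): Middle of the scanner's window, on the front of the nose, 57 mm ahead of scanner_head. Same axes as scanner_head: x points out along the line of sight. With the scanner aimed at a label lying flat, x points straight down.
- cradle: Black charging cradle, fixed to the bench. Origin at the centre of the underside of its foot (125 x 100 mm, 27 mm high); -x is its front, roughly towards the robot. The pocket that holds the scanner's handle leans forward over the foot by 30 degrees; outside it is 49 x 45 mm, its highest edge about 98 mm above the bench.
- cradle_pocket (a point): Centre of the mouth of the cradle's pocket. Its z axis points out along the pocket, the way the handle is drawn (up and towards the robot, 30 degrees from upright). The pocket is 39 x 35 mm inside and 50 mm deep with a solid floor, 1.5 mm clear of the handle on each side.
- jar_wide: The jar to book in: wide and low amber glass jar with a white screw cap, 82 mm across and 56 mm high, loose, standing. Origin at the centre of its underside, z up. It is the widest of three jars of the same make.
- jar_wide_label (a point): Middle of the label on the wide jar's cap: a flat white square of 24 mm with dark bars, on top of the cap, 56 mm above the bench, facing up.
- jar_tall: Bystander: slim tall jar of the same make, 52 mm across and 105 mm high, with a label on its cap too. Origin at the centre of its underside.
- jar_small: Bystander: smallest jar of the same make, 44 mm across and 50 mm high, with a label on its cap too. Origin at the centre of its underside.
- die: Bystander: upright steel pellet-pressing die, 62 mm across, 100 mm high. Origin at the centre of its underside.
- mortar: Bystander: white bowl-shaped mortar, 90 mm across, 40 mm high. Origin at the centre of its underside.
- pellet_box: Bystander: flat grey box with a clear lid, 77 x 57 x 27 mm. Origin at the centre of its underside.
- spatula: Bystander: slim steel lab spatula lying flat, 180 mm long along its x axis, 5 mm thick. Origin under its middle.
- card_rack: Bystander: aluminium foot 60 x 110 mm with six upright holder cards, 48 mm high. Origin at the centre of its underside.
- table: The white bench top, at height 0.
Mind the look-alikes: they are no part of the job. Leave any orange look-alike of the cradle alone.

How it is judged:
By the outcome, as a careful person would: the job done as asked, in the order asked, and still so for the second after the job is handed in, while the arm keeps its last pose, push and grip.
It also fails if it takes over 35 s, if anything falls off the work surface, if the arm or the gripper's body presses on something with over 40 N, if the wrist force passes 120 N, or if a joint passes its speed limit or range.

## Working session

There is one attempt and no reset: what is moved stays moved. The work goes in short steps, Python scripts to look and compute and a tool call to move; the robot and the scene stay as the last step left them, time stands still between calls to the robot, and variables do not carry over. Pictures are saved under pics/ and viewed, about 8 in all and at most 12, crops included, and the job is handed in when it is done.

Besides the shell and the picture viewer there is one more tool, called after "Emit:" as a command line: name --argument value ..., lists and objects as JSON in quotes. carry_out: Moves the arm, as the interface text tells. Its arguments: {"type":"object","properties":{"deltas":{"type":"array","items":{"type":"array","items":{"type":"array","items":{"type":"number"}}}},"fingers":{"type":"number"}},"required":["deltas"]}

```bash
ls; mkdir -p pics; python3 - <<'E'
from plant import bot
import cv2,numpy as np
print(bot.get_obs())
for n in("side","top","wrist"):
    m=bot.camera_model(n);p,d=bot.capture(n)
    cv2.imwrite(f"pics/{n}0.png",p);np.savez(f"pics/{n}0.npz",p=p,d=d,K=m["K"],D=m["distortion"],T=m["camera_from_world"])
    print(n,np.round(np.linalg.inv(m["camera_from_world"]),2).tolist())
E
```

```text
pics
{'time': 0.0, 'joint_positions': array([-1.29603340e+00,  3.42721855e-01,  1.52503524e+00,  2.51267004e-05,
        1.27540591e+00, -1.46024234e-01]), 'dq': array([-5.23903315e-05,  1.65240422e-04, -2.20288898e-04,  1.12520040e-03,
       -2.00097805e-04, -2.34595839e-04]), 'tau': array([-8.98179969e-04, -4.31244171e+01, -2.44213843e+01,  7.16858706e-02,
        5.60895901e-02, -1.16764741e-04]), 'tool_pos': array([ 214.37922766, -478.88946028,  291.53897968]), 'tcp_rot': array([-3.14004250e+00, -2.52267795e-04,  4.20779627e-01]), 'contact_force': array([0.46668806, 0.35896201, 0.031141  ]), 'moment': array([ 0.02447666, -0.02579097,  0.01339677]), 'grip_width': 91.96646544506926}
side [[-0.98, -0.14, 0.14, 410.23], [-0.2, 0.69, -0.69, 799.71], [-0.0, -0.7, -0.71, 911.9], [0.0, 0.0, 0.0, 1.0]]
top [[0.03, -1.0, 0.06, 486.41], [-1.0, -0.03, 0.0, -3.29], [0.0, -0.06, -1.0, 1399.44], [0.0, 0.0, 0.0, 1.0]]
wrist [[0.41, -0.88, -0.25, 280.72], [-0.91, -0.39, -0.11, -449.2], [-0.0, 0.27, -0.96, 384.41], [0.0, 0.0, 0.0, 1.0]]
```

View pics/top0.png

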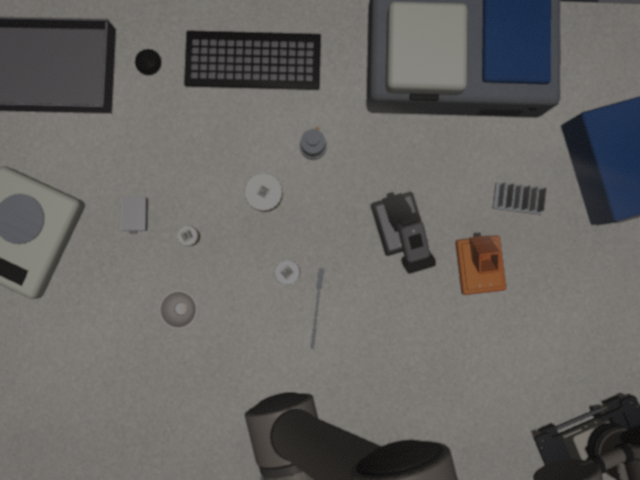

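View pics/side0.png

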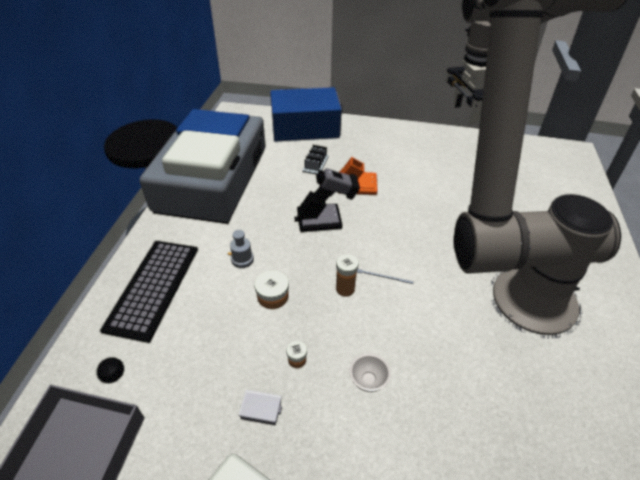

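```bash
cat > h.py <<'E'
import cv2,numpy as np
def load(f):
    z=np.load(f); return z["p"],z["d"],z["K"],z["D"],z["T"]
def ray(uv,K,D): return np.c_[cv2.undistortPoints(np.float64(uv).reshape(-1,1,2),np.float64(K),np.float64(D))[:,0],np.ones(len(uv))]
def cloud(f,u0,u1,v0,v1):
    p,d,K,D,T=load(f); v,u=np.mgrid[v0:v1,u0:u1]; uv=np.c_[u.ravel(),v.ravel()]
    z=d[uv[:,1],uv[:,0]]; X=ray(uv,K,D)*z[:,None]; W=(np.linalg.inv(T)@np.c_[X,np.ones(len(X))].T).T[:,:3]
    k=z>0; return W[k],uv[k],p[uv[k][:,1],uv[k][:,0]]
def at_z(f,uv,z):
    p,d,K,D,T=load(f); Ti=np.linalg.inv(T); r=ray([uv],K,D)[0]@Ti[:3,:3].T; c=Ti[:3,3]; return c+r*(z-c[2])/r[2]
E
python3 - <<'E'
from h import *
f="pics/top0.npz"
print("wide",at_z(f,(264,191),56),"tall",at_z(f,(288,272),105),"small",at_z(f,(188,236),50))
W,uv,c=cloud(f,365,450,185,280)
for a,b in((95,120),(120,140),(140,160),(160,180),(180,210),(210,240)):
    k=(W[:,2]>a)&(W[:,2]<b); 
    if k.sum(): print(a,b,k.sum(),W[k].mean(0).round(),W[k].min(0).round(),W[k].max(0).round(),uv[k].mean(0))
p=load(f)[0]
a=cv2.resize(p[180:285,360:450],None,fx=4.5,fy=4.5,interpolation=cv2.INTER_CUBIC)
b=cv2.resize(p[165:290,240:320],None,fx=4,fy=4,interpolation=cv2.INTER_CUBIC)
H=max(a.shape[0],b.shape[0]);o=np.zeros((H,a.shape[1]+b.shape[1],3),np.uint8);o[:a.shape[0],:a.shape[1]]=a;o[:b.shape[0],a.shape[1]:]=b
cv2.imwrite("pics/c1.png",cv2.convertScaleAbs(o,alpha=1.6));print(o.shape)
E
```

```text
wide [651.93756606 116.07756154  56.        ] tall [477.51493442  56.37013542 105.        ] small [549.64229206 279.39027452  50.        ]
95 120 94 [ 577. -177.  103.] [ 496. -197.   95.] [ 623. -156.  119.] [400.85106383 227.72340426]
120 140 278 [ 504. -207.  135.] [ 482. -245.  120.] [ 571. -165.  140.] [417.04316547 262.29136691]
140 160 632 [ 530. -201.  149.] [ 486. -240.  140.] [ 605. -164.  160.] [415.27531646 249.19303797]
160 180 626 [ 570. -190.  168.] [ 536. -218.  160.] [ 603. -165.  180.] [411.46166134 229.12300319]
(500, 725, 3)
```

View pics/c1.png

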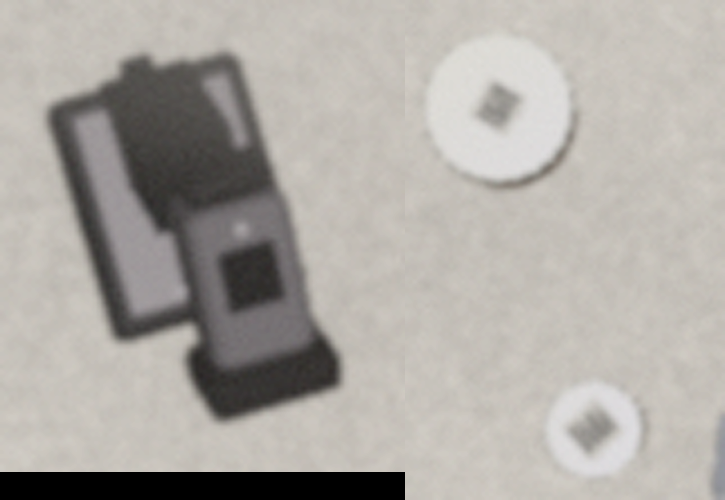

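```bash
python3 - <<'E'
from h import *
f="pics/top0.npz"
# head top face corners (pixel in crop /4.5 + offset) with depth
p,d,K,D,T=load(f)
W,uv,c=cloud(f,403,430,227,258)
q=uv-np.array([360,180]); q=q*4.5
k=(q[:,1]>215)&(q[:,1]<345)&(abs(q[:,0]-(245+(q[:,1]-280)*0.22))<35)
P=W[k]; 
for i in range(4):
    m=P.mean(0); n=np.linalg.svd(P-m,full_matrices=False)[2][2]; n*=np.sign(n[2]); r=(P-m)@n; P=P[abs(r)<2.5*r.std()+.5]
print(len(P),"plane",m.round(1),n.round(3),"tilt",np.degrees(np.arccos(n[2])),"az",np.degrees(np.arctan2(n[1],n[0])),r.std())
Ti=np.linalg.inv(T)
def hit(cx,cy):
    r=ray([(cx/4.5+360-.39,cy/4.5+180-.39)],K,D)[0]@Ti[:3,:3].T; o=Ti[:3,3]; return o+r*((m-o)@n)/(r@n)
for a in((180,215),(215,370),(285,200),(318,345),(265,355),(235,205)): print(a,hit(*a).round(1))
l=hit(215,370)-hit(180,215); rr=hit(318,345)-hit(285,200)
for v in(l,rr): print(np.degrees(np.arctan2(-v[1],-v[0])),v.round(1))
E
```

```text
446 plane [ 544.3 -197.6  159.9] [-0.421 -0.137  0.897] tilt 26.28013951121057 az -161.9443932216169 2.2080311976180584
(180, 215) [ 571.8 -164.9  177.8]
(215, 370) [ 504.7 -186.6  143. ]
(285, 200) [ 579.9 -211.5  174.5]
(318, 345) [ 517.2 -233.1  141.8]
(265, 355) [ 512.1 -209.   143. ]
(235, 205) [ 576.9 -189.2  176.5]
17.940049699452288 [-67.1 -21.7 -34.8]
19.004973958985182 [-62.7 -21.6 -32.7]
```

Three jars in view: wide (264,192), tall (288,272) and small (188,236). The wide jar is the one meant, since it has the biggest cap and is low and broad in the side view at (272,287). The scanner is at (415,245) in the black cradle. The orange cradle at (482,262) is the look-alike.

The interface can't tilt the tool. So I'll grip the head behind its centre across the flat sides and draw the scanner out. Then I'll pivot it between the pads by levering the handle on the fixed pocket's rim. First I'll hover.

Emit:
carry_out --deltas '[[[20, -5, 0, 0.1], [60, -16, 0, 0.2], [105, -28, 0, 0.4], [150, -40, 0, 0.5], [195, -52, 0, 0.6], [240, -64, 0, 0.7], [285, -76, 0, 0.8], [330, -88, 0, 1.0], [375, -100, 0, 1.2], [410, -109, 0, 1.2], [432, -115, 0, 1.2], [442, -118, 0, 1.2], [442, -118, 0, 1.2], [442, -118, 0, 1.2]]]' --fingers 91

```text
time: 1.55
tool_pos: [569.0, -191.6, 292.0]
tcp_rot: [-3.142, 0.001, 0.316]
contact_force: [-1.0, -0.4, 0.3]
grip_width: 91.1
```

```bash
cat > cap.py <<'E'
import sys
from plant import bot
import cv2,numpy as np
for a in sys.argv[1:]:
    n=a.rstrip("0123456789")
    m=bot.camera_model(n);p,d=bot.capture(n)
    cv2.imwrite(f"pics/{a}.png",cv2.convertScaleAbs(p,alpha=1.4));np.savez(f"pics/{a}.npz",p=p,d=d,K=m["K"],D=m["distortion"],T=m["camera_from_world"])
o=bot.get_obs()
for k in("time","tool_pos","tcp_rot","contact_force","moment","grip_width","joint_positions"): print(k,np.round(o[k],3))
E
python3 cap.py wrist1
```

```text
time 1.6
tool_pos [ 568.864 -191.901  292.183]
tcp_rot [3.142e+00 1.000e-03 3.150e-01]
contact_force [ 0.955  0.051 -0.405]
moment [0.003 0.027 0.022]
grip_width 91.274
joint_positions [-4.530e-01  4.820e-01  1.304e+00 -1.000e-03  1.356e+00  8.030e-01]
```

View pics/wrist1.png

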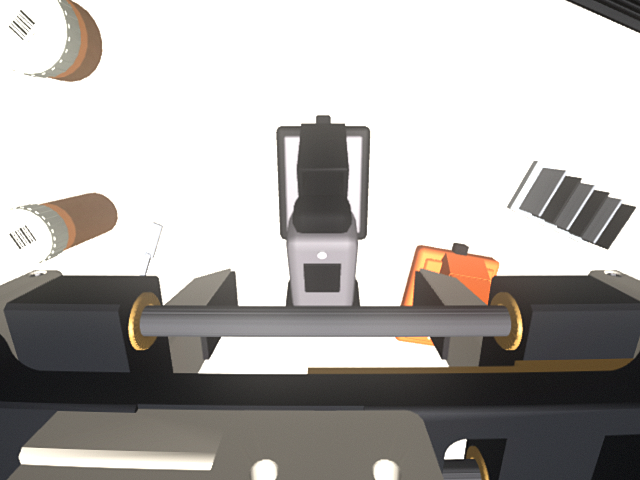

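```bash
python3 - <<'E'
from h import *
f="pics/wrist1.npz"
p,d,K,D,T=load(f);Ti=np.linalg.inv(T)
P,_,_=cloud(f,305,340,238,298)
for i in range(4):
    m=P.mean(0); n=np.linalg.svd(P-m,full_matrices=False)[2][2]; n*=np.sign(n[2]); r=(P-m)@n; P=P[abs(r)<2.5*r.std()+.3]
print(len(P),m.round(1),n.round(3),"tilt",np.degrees(np.arccos(n[2])),"az",np.degrees(np.arctan2(n[1],n[0])),r.std())
def hit(u,v):
    r=ray([(u,v)],K,D)[0]@Ti[:3,:3].T; o=Ti[:3,3]; return o+r*((m-o)@n)/(r@n)
L=[hit(289,238),hit(291,300)];R=[hit(356,238),hit(355,300)]
for a in L+R: print(a.round(1))
for a in(L,R): print(np.degrees(np.arctan2(*(a[0]-a[1])[[1,0]])))
print("rear edge mid",hit(322,229).round(1))
fr=[at_z(f,q,27) for q in((279,131),(279,236),(366,131),(366,236))]; print(np.round(fr,1))
E
```

```text
1994 [ 555.3 -193.4  165.1] [-0.374 -0.127  0.919] tilt 23.26191425978807 az -161.28134301238413 1.2057126881614153
[ 573.7 -165.   176.4]
[ 519.3 -179.9  152.3]
[ 587.1 -206.4  176.2]
[ 534.3 -226.5  151.9]
15.311147579122997
20.872763779317616
rear edge mid [ 586.7 -183.3  179.2]
[[ 633.8 -120.3   27. ]
 [ 526.2 -151.1   27. ]
 [ 661.4 -205.1   27. ]
 [ 556.2 -243.1   27. ]]
```

Emit:
carry_out --deltas '[[[4, -1.5, 15, 0], [7, -2.5, 45, 0], [7, -2.5, 72, 0], [7, -2.5, 90, 0], [7, -2.5, 98, 0], [7, -2.5, 98, 0], [7, -2.5, 98, 0]]]' --fingers 91

```text
time: 2.3
tool_pos: [575.8, -187.2, 195.4]
tcp_rot: [3.14, -0.001, 0.315]
contact_force: [0.2, -0.6, 1.0]
grip_width: 91.2
```

Emit:
carry_out --deltas '[[[0, 0, 0, 0], [0, 0, 0, 0], [0, 0, 0, 0], [0, 0, 0, 0], [0, 0, 0, 0], [0, 0, 0, 0], [0, 0, 0, 0], [0, 0, 0, 0]]]' --fingers 30

```text
time: 3.1
tool_pos: [575.7, -186.5, 194.3]
tcp_rot: [3.141, -0.0, 0.316]
contact_force: [-0.0, -1.2, 0.1]
grip_width: 49.6
```

```bash
python3 cap.py side2 wrist2; python3 - <<'E'
import cv2,numpy as np
a=cv2.imread("pics/side2.png")[130:260,260:420];b=cv2.imread("pics/wrist2.png")[80:380,170:470]
cv2.imwrite("pics/c2.png",np.hstack([cv2.resize(a,(480,390),interpolation=2),cv2.resize(b,(320,390))]))
E
```

```text
time 3.2
tool_pos [ 575.669 -186.467  194.274]
tcp_rot [ 3.141 -0.     0.316]
contact_force [0.436 0.522 1.168]
moment [-0.171 -0.088 -0.012]
grip_width 49.702
joint_positions [-0.44   0.574  1.429 -0.     1.139  0.815]
```

View pics/c2.png

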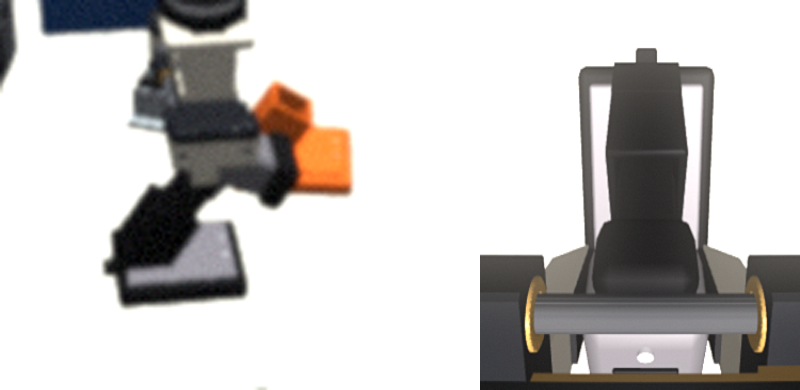

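```bash
python3 - <<'E'
from h import *
f="pics/wrist2.npz"
W,uv,c=cloud(f,326,329,120,270)
for w,q in list(zip(W,uv))[::9]: print(q,w.round(1), "long",round(w[0]*.9505+w[1]*.3107,1))
E
```

```text
[326 120] [ 660.7 -159.2   17.3] long 578.5
[326 123] [ 658.5 -159.9   19.4] long 576.2
[326 126] [ 656.4 -160.5   18.3] long 574.0
[326 129] [ 653.9 -161.3   30.7] long 571.4
[327 132] [ 652.  -162.7   35.2] long 569.1
[328 135] [ 650.1 -164.    37.7] long 567.0
[328 138] [ 648.1 -164.7   40.7] long 564.9
[328 141] [ 646.1 -165.3   45.2] long 562.8
[328 144] [ 644.2 -165.9   48.6] long 560.8
[328 147] [ 642.4 -166.5   52.7] long 558.8
[328 150] [ 640.5 -167.1   54.5] long 556.9
[328 153] [ 638.7 -167.6   58.7] long 555.0
[328 156] [ 636.9 -168.2   60.4] long 553.2
[328 159] [ 635.3 -168.7   65.2] long 551.4
[328 162] [ 633.6 -169.2   67.7] long 549.7
[328 165] [ 632.  -169.7   70.9] long 548.0
[328 168] [ 630.3 -170.2   73. ] long 546.3
[328 171] [ 628.9 -170.7   77.1] long 544.7
[328 174] [ 627.3 -171.2   79.1] long 543.1
[328 177] [ 625.8 -171.7   81.3] long 541.5
[328 180] [ 624.2 -172.2   83.2] long 539.8
[328 183] [ 622.9 -172.6   86.6] long 538.4
[328 186] [ 621.5 -173.    89.6] long 537.0
[328 189] [ 620.1 -173.4   91.9] long 535.6
[328 192] [ 618.8 -173.8   94.6] long 534.2

[... 399 characters left out ...]
8 222] [ 603.9 -178.6  103.7] long 518.6
[328 225] [ 602.9 -178.9  106.4] long 517.5
[328 228] [ 601.8 -179.3  108.7] long 516.3
[328 231] [ 600.3 -179.8  108.9] long 514.7
[326 235] [ 598.5 -179.2  111.6] long 513.2
[326 238] [ 597.6 -179.5  114.5] long 512.3
[326 241] [ 596.6 -179.8  116.5] long 511.2
[326 244] [ 595.2 -180.3  117.3] long 509.8
[326 247] [ 594.1 -180.6  118.9] long 508.6
[326 250] [ 603.  -177.6  152.5] long 517.9
[326 253] [ 602.5 -177.8  155.1] long 517.5
[326 256] [ 601.9 -178.   156.9] long 516.8
[326 259] [ 601.  -178.3  157.9] long 515.8
[326 262] [ 600.3 -178.5  159.5] long 515.1
[326 265] [ 599.1 -178.9  159.7] long 513.9
[326 268] [ 599.  -178.9  162.6] long 513.7
```

Emit:
carry_out --deltas '[[[-2, 0, -3.5, 0], [-5, 0, -8.7, 0], [-10, 0, -17.3, 0], [-15, 0, -26, 0], [-20, 0, -34.6, 0], [-25, 0, -43.3, 0], [-30, 0, -52, 0], [-32, 0, -60, 0], [-32, 0, -75, 0], [-32, 0, -85, 0], [-32, 0, -90, 0], [-32, 0, -90, 0]]]'

```text
time: 4.4
tool_pos: [545.4, -196.4, 285.0]
tcp_rot: [3.141, -0.001, 0.316]
contact_force: [0.1, -0.9, -3.1]
grip_width: 49.7
```

```bash
python3 cap.py side3 wrist3; python3 - <<'E'
import cv2,numpy as np
a=cv2.imread("pics/side3.png")[100:260,260:420];b=cv2.imread("pics/wrist3.png")[80:380,170:470]
cv2.imwrite("pics/c3.png",np.hstack([cv2.resize(a,(480,480),interpolation=2),cv2.resize(b,(320,480))]))
E
```

```text
time 4.5
tool_pos [ 545.026 -196.216  283.716]
tcp_rot [-3.141e+00  1.000e-03  3.160e-01]
contact_force [-0.08   0.188 -2.014]
moment [ 0.063 -0.068 -0.043]
grip_width 50.067
joint_positions [-0.478  0.449  1.383 -0.     1.311  0.777]
```

View pics/c3.png

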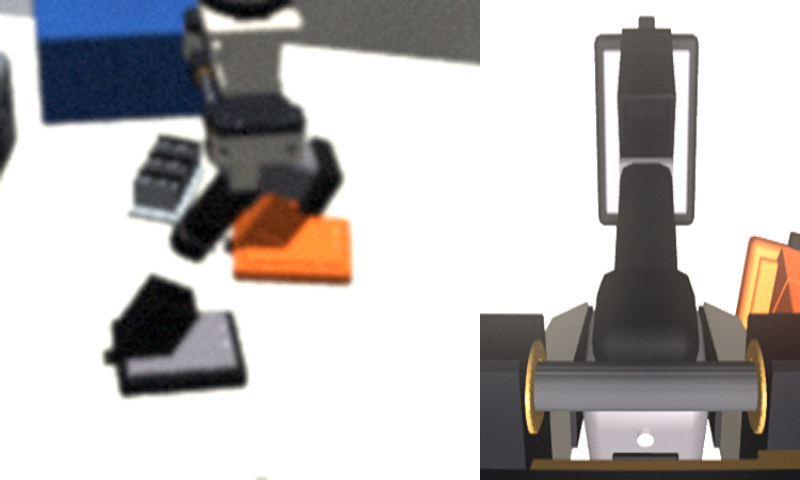

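```bash
cat > ang.py <<'E'
from h import *
import sys
f,u0,u1,v0,v1=sys.argv[1],*map(int,sys.argv[2:6])
W,uv,c=cloud(f,u0,u1,v0,v1)
L=W[:,0]*.9505+W[:,1]*.3107
k=abs(L-np.median(L))<60
for i in range(5):
    m=np.array([L[k].mean(),W[k,2].mean()]);A=np.c_[L,W[:,2]]-m
    d=np.linalg.svd(A[k],full_matrices=False)[2][0]; r=A@np.array([-d[1],d[0]]); k=abs(r)<2*r[k].std()+.5
d*=np.sign(d[0]); print("mid",m.round(1),"dir(back,up)",d.round(3),"elev deg",np.degrees(np.arctan2(d[1],d[0])).round(1),"rms",r[k].std().round(2),k.sum())
E
python3 ang.py pics/wrist3.npz 320 334 190 245
```

```text
mid [489.1 190.5] dir(back,up) [ 0.552 -0.834] elev deg -56.5 rms 0.48 768
```

Emit:
carry_out --deltas '[[[15, 0, 0, 0], [40, 0, 0, 0], [65, 0, 0, 0], [78, 0, 5, 0], [83, 0, 20, 0], [83, 0, 34, 0], [83, 0, 38, 0], [78, 0, 38, 0], [66, 0, 38, 0], [54, 0, 39, 0], [45, 0, 40, 0], [38, 0, 42, 0], [32, 0, 45, 0], [25, 0, 48, 0], [18, 0, 52, 0], [11, 0, 57, 0], [7, 0, 61, 0], [4, 0, 64, 0], [4, 0, 64, 0]]]'

```text
time: 6.4
tool_pos: [548.1, -195.8, 220.2]
tcp_rot: [3.141, 0.001, 0.316]
contact_force: [0.4, -0.6, 1.6]
grip_width: 49.7
```

```bash
python3 cap.py side4 wrist4; python3 - <<'E'
import cv2,numpy as np
a=cv2.imread("pics/side4.png")[100:260,260:420];b=cv2.imread("pics/wrist4.png")[80:380,170:470]
cv2.imwrite("pics/c4.png",np.hstack([cv2.resize(a,(480,480),interpolation=2),cv2.resize(b,(320,480))]))
E
python3 ang.py pics/wrist4.npz 320 334 190 245
```

```text
time 6.5
tool_pos [ 548.44  -195.504  220.057]
tcp_rot [3.141e+00 1.000e-03 3.160e-01]
contact_force [ 0.216 -0.662  0.805]
moment [-0.128 -0.292 -0.02 ]
grip_width 49.872
joint_positions [-4.740e-01  5.090e-01  1.466e+00 -1.000e-03  1.167e+00  7.820e-01]
mid [498.7 157.4] dir(back,up) [ 0.874 -0.486] elev deg -29.1 rms 0.58 761
```

View pics/c4.png

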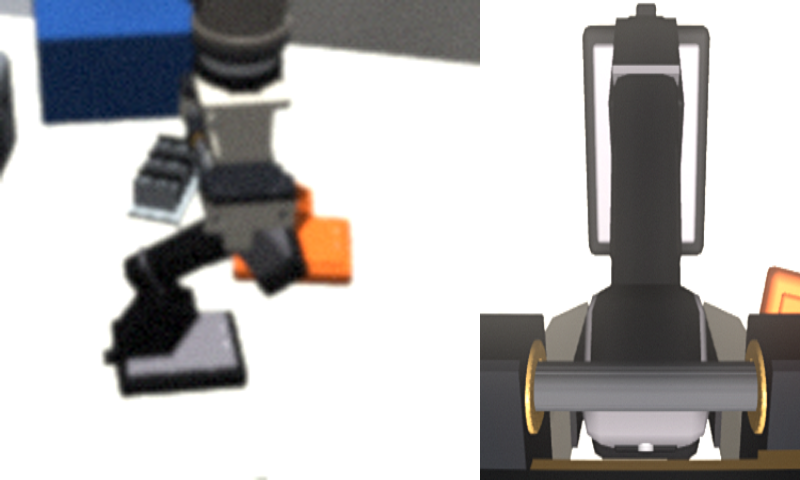

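Emit:
carry_out --deltas '[[[-4, 0, 4, 0], [-8, 0, 9, 0], [-13, 0, 15, 0], [-17.5, 0, 21, 0], [-22, 0, 29, 0], [-26, 0, 38, 0], [-28.5, 0, 45, 0], [-30, 0, 52, 0], [-31, 0, 57, 0], [-31, 0, 57, 0], [-31, 0, 57, 0]]]'

```text
time: 7.6
tool_pos: [519.1, -204.3, 162.2]
tcp_rot: [-3.14, 0.001, 0.316]
contact_force: [0.6, 0.3, -3.5]
grip_width: 50.1
```

```bash
python3 cap.py side5 wrist5; python3 - <<'E'
import cv2,numpy as np
a=cv2.imread("pics/side5.png")[100:260,260:420];b=cv2.imread("pics/wrist5.png")[80:380,170:470]
cv2.imwrite("pics/c5.png",np.hstack([cv2.resize(a,(480,480),interpolation=2),cv2.resize(b,(320,480))]))
E
python3 ang.py pics/wrist5.npz 320 334 190 245
```

```text
time 7.7
tool_pos [ 519.387 -204.199  162.476]
tcp_rot [-3.14e+00  1.00e-03  3.16e-01]
contact_force [ 0.598  0.704 -2.709]
moment [-0.01   0.059  0.   ]
grip_width 49.848
joint_positions [-0.512  0.535  1.603  0.     1.005  0.742]
mid [474.5 127.4] dir(back,up) [0.992 0.125] elev deg 7.2 rms 0.55 759
```

View pics/c5.png

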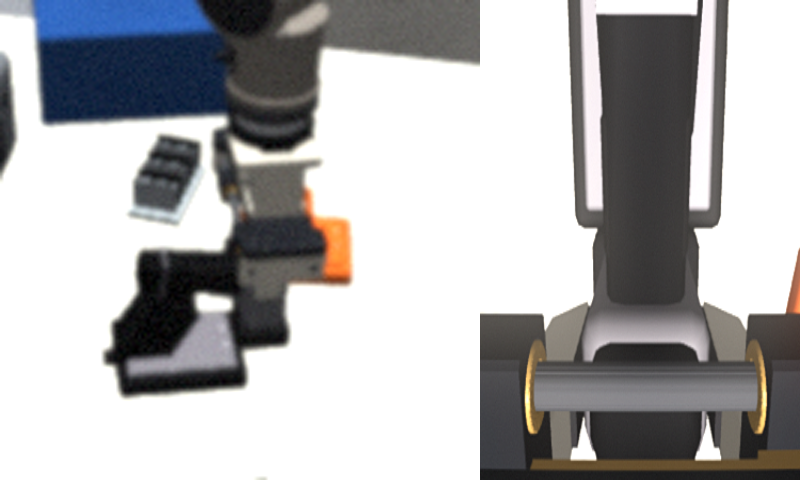

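Emit:
carry_out --deltas '[[[-0.5, 0, 3, 0], [-1, 0, 5, 0], [-1, 0, 5, 0], [-1, 0, 3, 0], [-2, 0, -3, 0], [-3, 0, -14, 0], [-5, 0, -30, 0], [-5, 0, -50, 0], [-5, 0, -75, 0], [-5, 0, -100, 0], [-5, 0, -120, 0], [-5, 0, -132, 0], [-5, 0, -138, 0], [-5, 0, -140, 0], [-5, 0, -140, 0], [-5, 0, -140, 0]]]'

```text
time: 9.3
tool_pos: [514.5, -206.2, 302.2]
tcp_rot: [-3.14, 0.001, 0.316]
contact_force: [0.0, -0.1, -3.6]
grip_width: 49.6
```

```bash
python3 cap.py wrist6 top6; python3 ang.py pics/wrist6.npz 320 334 190 245; python3 ang.py pics/wrist6.npz 320 334 150 235;python3 - <<'E'
from plant import bot
import numpy as np; print(bot.get_obs()["tool_pos"])
E
```

```text
time 9.4
tool_pos [ 514.557 -206.188  302.333]
tcp_rot [-3.14e+00  1.00e-03  3.16e-01]
contact_force [-0.232 -0.285 -2.031]
moment [ 0.025  0.065 -0.058]
grip_width 49.774
joint_positions [-0.519  0.389  1.424 -0.     1.33   0.735]
mid [469.5 268.6] dir(back,up) [0.988 0.153] elev deg 8.8 rms 0.59 764
mid [479.3 270.1] dir(back,up) [0.988 0.157] elev deg 9.0 rms 0.59 1176
[ 514.55707376 -206.18750615  302.33289184]
```

```bash
python3 - <<'E'
from h import *
W,uv,c=cloud("pics/wrist6.npz",327,328,60,300)
L=W[:,0]*.9505+W[:,1]*.3107
k=W[:,2]>225
for i in np.where(k)[0][:6]: print(uv[i],L[i].round(1),W[i,2].round(1))
for i in np.where(k)[0][-80::6]: print(uv[i],L[i].round(1),W[i,2].round(1))
# lateral: handle edges at rows
W,uv,c=cloud("pics/wrist6.npz",250,400,150,151)
k=W[:,2]>225; lat=W[k,0]*.3107-W[k,1]*.9505; print(lat.min(),lat.max(),514.56*.3107+206.19*.9505)
# wide jar label again, top6
p=load("pics/top6.npz")[0][165:220,235:295]
p,d,K,D,T=load("pics/top6.npz")
g=cv2.cvtColor(p,cv2.COLOR_BGR2GRAY); a=g[165:220,235:295]
m=(cv2.GaussianBlur(a,(3,3),0)>a.max()*.82).astype(np.uint8); n,l,s,ce=cv2.connectedComponentsWithStats(m)
i=1+s[1:,4].argmax(); h,_=cv2.findContours((l==i).astype(np.uint8),0,1); (x,y),r=cv2.minEnclosingCircle(h[0]); e=cv2.fitEllipse(h[0]); print((x+235,y+165,r),e,s[i])
print(at_z("pics/top6.npz",(e[0][0]+235,e[0][1]+165),56))
z=np.abs(0)
# side camera view of same jar for a second opinion
q,_,_,_,_=load("pics/side5.npz"); cv2.imwrite("pics/c6.png",cv2.resize(q[255:320,235:310],None,fx=8,fy=8,interpolation=2))
E
```

```text
[327  60] 523.2 277.4
[327  61] 522.7 278.2
[327  62] 522.9 275.8
[327  63] 522.5 276.5
[327  64] 522.1 277.0
[327  65] 521.9 276.3
[327 220] 468.5 268.5
[327 226] 466.0 268.1
[327 232] 463.8 269.1
[327 238] 461.0 267.8
[327 244] 458.0 266.2
[327 250] 455.7 266.9
[327 256] 452.7 265.5
[327 262] 450.1 265.6
[327 268] 447.3 265.2
[327 274] 445.5 267.2
[327 280] 444.5 271.0
[327 286] 443.4 274.5
[327 292] 441.1 275.0
[327 298] 441.8 281.7
340.01432128122394 370.9148695859996 355.857387
(264.5, 192.0, 39.99072265625) ((29.5, 27.0), (63.5582160949707, 70.21771240234375), 90.0) [   0    0   60   55 3100]
[649.77531544 114.91845679  56.        ]
```

View pics/c6.png

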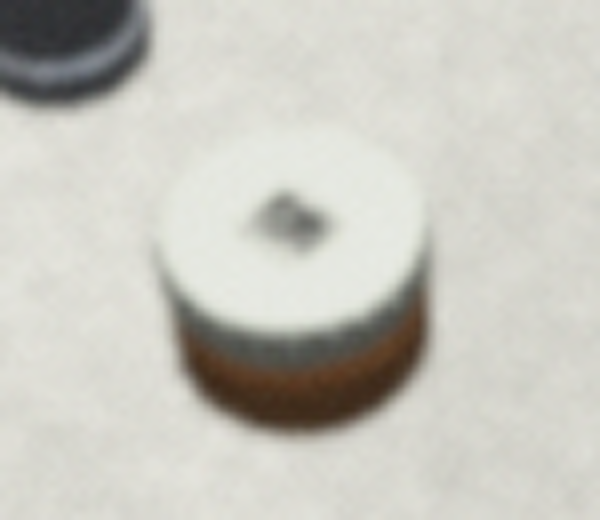

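```bash
python3 - <<'E'
from h import *
print("top",at_z("pics/top0.npz",(263.4,191.7),56),"side",at_z("pics/side5.npz",(271.4,283.1),56))
p,d,K,D,T=load("pics/top0.npz")
g=p[165:220,235:295].min(2).astype(int); m=(cv2.GaussianBlur(g.astype(np.uint8),(3,3),0)>205).astype(np.uint8)
for th in(195,205,212):
    mm=(g>th).astype(np.uint8); n,l,s,ce=cv2.connectedComponentsWithStats(mm); i=1+s[1:,4].argmax(); print(th,s[i])
W,uv,c=cloud("pics/wrist6.npz",327,328,0,70)
L=W[:,0]*.9505+W[:,1]*.3107
for i in range(0,70,3): print(uv[i][1],L[i].round(1),W[i,2].round(1),end="; ")
E
```

```text
top [650.36940614 117.33685223  56.        ] side [652.52793902 124.68842255  56.        ]Traceback (most recent call last):
  File "<stdin>", line 6, in <module>
ValueError: attempt to get argmax of an empty sequence
```

Emit:
carry_out --deltas '[[[4, -3.4, 0, 0], [12, -10, 0, 0], [24, -20, 0, 0], [40, -34, 0, 0], [58, -49, 0, 0], [78, -66, 0, 0], [98, -83, 0, 0], [118, -100, 0, 0], [138, -117, 0, 0], [156, -133, 0, 0], [172, -146, 0, 0], [184, -157, 0, 0], [192, -164, 0, 0], [196, -167, 0, 0], [197.5, -168, 0, 0], [197.5, -168, 0, 0], [197.5, -168, 0, 0]]]'

```text
time: 11.1
tool_pos: [650.1, 14.0, 303.3]
tcp_rot: [3.141, 0.0, 0.315]
contact_force: [-0.3, -0.8, -2.9]
grip_width: 50.1
```

```bash
python3 cap.py wrist7;  python3 ang.py pics/wrist7.npz 320 334 150 235; python3 - <<'E'
from h import *
W,uv,c=cloud("pics/wrist7.npz",327,328,0,70)
L=W[:,0]*.9505+W[:,1]*.3107
for i in range(0,len(L),4): print(uv[i][1],L[i].round(1),W[i,2].round(1),end="; ")
p=cv2.imread("pics/wrist7.png"); p=cv2.convertScaleAbs(p,alpha=.6); cv2.imwrite("pics/c7.png",cv2.resize(p[:330,:400],None,fx=1.8,fy=1.8,interpolation=2))
E
```

```text
time 11.15
tool_pos [650.068  13.998 303.353]
tcp_rot [3.141 0.    0.315]
contact_force [ 0.62  -0.143 -3.713]
moment [-0.039  0.06  -0.018]
grip_width 49.713
joint_positions [-0.096  0.573  1.119 -0.     1.449  1.16 ]
mid [676.6 271.3] dir(back,up) [0.988 0.155] elev deg 8.9 rms 0.58 1178
0 839.2 -0.6; 4 834.9 1.0; 8 736.7 275.1; 12 734.1 279.3; 16 733.5 277.7; 20 732.1 278.7; 24 731.3 277.4; 28 729.4 279.9; 32 728.6 278.8; 36 727.1 280.1; 40 726.4 278.3; 44 725.2 278.6; 48 723.8 279.5; 52 722.7 279.4; 56 722.1 276.9; 60 720.7 277.6; 64 719.6 277.5; 68 718.3 278.0;
```

View pics/c7.png

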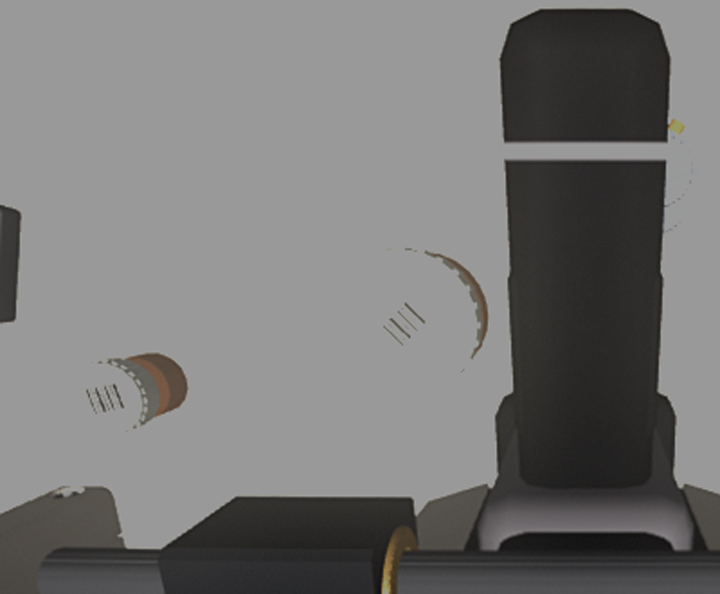

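```bash
python3 - <<'E'
from h import *
f="pics/wrist7.npz"
print(at_z(f,(224.4,179.7),56))
W,uv,c=cloud(f,215,232,170,190); print(np.median(W,0))
print(at_z(f,(104.5/1.8-.3,398/1.8-.3),50))
E
```

```text
[652.91171415 122.63132504  56.        ]
[652.99046941 123.68396535  57.17174652]
[553.13226604 287.86316923  50.        ]
```

Emit:
carry_out --deltas '[[[1, -3, 0, 0], [4, -11, 0, 0], [8, -23, 0, 0], [14, -40, 0, 0], [20, -57, 0, 0], [26, -74, 0, 0], [31, -88, 0, 0], [34, -97, 2, 0], [36, -102, 6, 0], [36, -102.5, 11, 0], [36, -102.5, 15, 0], [36, -102.5, 17, 0], [36, -102.5, 17, 0], [36, -102.5, 17, 0], [36, -102.5, 17, 0]]]'

```text
time: 12.65
tool_pos: [652.7, 123.1, 286.5]
tcp_rot: [3.141, -0.001, 0.316]
contact_force: [0.8, -0.2, -2.3]
grip_width: 49.9
```

```bash
python3 cap.py wrist8 side8;  python3 ang.py pics/wrist8.npz 320 334 150 235; python3 - <<'E'
import cv2,numpy as np
a=cv2.imread("pics/side8.png")[180:320,190:350];b=cv2.imread("pics/wrist8.png")
cv2.imwrite("pics/c8.png",np.hstack([cv2.resize(a,(440,385),interpolation=2),cv2.resize(cv2.convertScaleAbs(b[:385,150:500],alpha=.6),(350,385))]))
E
```

```text
time 12.75
tool_pos [652.711 123.242 286.454]
tcp_rot [ 3.141 -0.     0.316]
contact_force [-0.53  -0.135 -2.272]
moment [-0.095  0.048 -0.006]
grip_width 50.109
joint_positions [ 0.071  0.611  1.099 -0.     1.431  1.326]
mid [713.1 254.5] dir(back,up) [0.987 0.16 ] elev deg 9.2 rms 0.59 1178
```

View pics/c8.png

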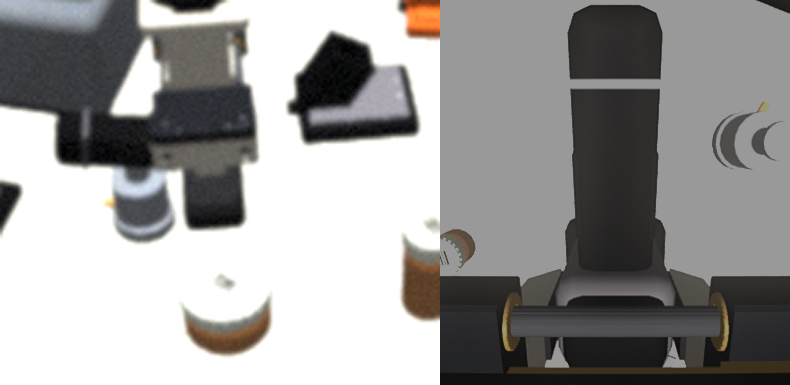

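```bash
python3 - <<'E'
from h import *
p,d,K,D,T=load("pics/side8.npz")
s=np.array([-.9505,-.3107,0]);y=np.array([.3107,-.9505,0])
c=np.array([651.7,122.9,156.5]); Q=[c+a*25*s+b*32*y for a in(-1,1) for b in(-1,1)]+[c,np.array([652.5,122.5,56])]
q=cv2.projectPoints(np.array(Q),cv2.Rodrigues(T[:3,:3])[0],T[:3,3],np.float64(K),np.float64(D))[0][:,0]
print(((q-[190,180])*2.75).round())
E
```

```text
[[188. 235.]
 [186. 179.]
 [250. 230.]
 [245. 174.]
 [217. 204.]
 [225. 282.]]
```

```bash
python3 - <<'E'
from plant import bot
print(bot.close_job()); o=bot.get_obs(); print(o["time"],o["tool_pos"],o["grip_width"])
E
```

```text
the job is handed in; nothing more can be done
None
the job is handed in; nothing more can be done
```

The job is handed in: the scanner is held in the air with its window looking straight down, about 10 cm above the label on the wide jar's cap. The clock stood at about 12.8 s of the 35 s allowed.

The arm interface could not tilt the tool, so I gripped the head across its flat sides and drew the handle out of the pocket. I then turned the scanner between the pads by levering its handle on the rear rim of the fixed cradle. That meant the scanner touched the cradle on purpose after it was drawn out. It touched nothing else that I could see.

**Last checks**
- **Window height:** about 156.5 mm by calculation, which is 100 mm above the label.
- **Tilt:** the window was about 1° past straight down; the handle measured 9.2° above level against 8° wanted. The reading was steady during the carry.
- **Grip:** 50 mm opening, which matches the head's width, so the scanner was held firmly.
- **Aim:** the tool stood within about 1 mm of the label position I used.

**Checks that disagreed**
- **Label position:** the wrist and side cameras agreed to about 2 mm, but the overhead camera put the label 5–7 mm off in y. I used the wrist and side values.
- **Nose position:** in the side view the nose edge sat about 2–4 mm from where I predicted. I took this as within camera error and did not correct it.

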